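# Change over the cells in the push-push charger

### The job

The thick cell in the two-bay charger is done and sits latched down: press it to release its push-push catch so that it rises, draw it out of its tube and stand it upright, button end up, on the open floor of the black tool tray. The slim cell stands raised in the other bay: put it on charge by pressing it down until its catch holds it, and check that it stays down after you let go. Leave the spare cells in the tray and the tape roll where they are.

Things in the scene. Friction and masses are not known exactly. Their poses are not given: they have to be found in the camera images.
- thick_cell: The charged cell, 26 across and 65 long (68 with the button), 0.09 kg give or take a third; plain grey cylinder with a steel button in the middle of one end. Origin: centre of the flat end; z runs along the cell to the button end (shoulder at z = 65, button 10 across and 3 high, its top at z = 68). At the start it is latched down in its bay, its button end out.
- slim_cell: The cell to be charged, 18.4 across and 65 long (68 with the button), about 0.05 kg; plain grey cylinder with a steel button in the middle of one end. Origin: centre of the flat end; z runs along the cell to the button end (shoulder at z = 65, button 10 across and 3 high, its top at z = 68). At the start it stands raised in its bay, its button end out.
- charger: Fixed base plate of the charger, 205x178 and 8 thick, a 92 high grey box along its back; origin under the plate, z up. Two black one-cell bays (74 wide, 115 high at the back) stand side by side on it, mouths 78 apart; which is nearer the robot varies. Each has a flat grey panel, sloping 30 degrees down to the robot's left, with a tube for a cell.
- bay_thick_mouth (a point): Centre of the mouth of the thick cell's tube on its panel; z points out along the tube (30 degrees from vertical), y sideways, x up the slope. The panel is flat for 35 sideways, 55 along the slope; the collar stands 1 proud. Tube 28 wide, 66 deep, 1 of play round the cell: draw it 45 along z before turning it. Button top above the panel along z: 9.5 latched, 27.5 raised, 3.2 pressed home.
- bay_slim_mouth (a point): The same point and axes for the slim cell's bay; tube 20.2 wide, the rest as in the other bay. Button top above the panel along z: 27.5 raised, 9.5 latched, 3.2 pressed home.
- catch_thick (a joint): Depth (m) of the sprung, damped carriage under the thick cell: 0 raised, 0.018 latched, 0.0243 pressed home. Push-push: each press home (past 0.023) and release changes it over, raised to latched or latched to raised; a press that stops short leaves it as it was. Pressed slowly it takes 3 to 5 N; let go, it rises in under a second.
- catch_slim (a joint): The same for the carriage under the slim cell; at the start 0 (raised).
- tray: Shallow black tool tray, 85 (x) by 190 (y) by 22 high, fixed; origin under its centre; floor 2 thick, walls 2 thick. A 16 high divider at y = -72 parts off a narrow end compartment (y -93 to -73); the open floor runs from y = -71 to 93 and x = -40 to 41. Two spare cells stand near y = 70.
- spare_a: Spare cell like the thick one, standing upright in the tray; leave it.
- spare_b: Second spare cell like the thick one, standing upright in the tray; leave it.
- tape_roll: Roll of tape 61 across, 18 high on the bench; leave it.

How it is judged (in metres and radians):
On the way, in this order (a step that is already met when the one before it is completed fails the run):
1. the thick cell's catch is released: the cell has risen in its tube and stands raised (value of joint catch_thick below 0.003 m and z of thick_cell in the frame of bay_thick_mouth between -0.047 and -0.034 m), for 0.1 s.
2. the thick cell stands upright and released in the tray (x of thick_cell in the frame of tray between -0.029 and 0.03 m and y of thick_cell in the frame of tray between -0.06 and 0.082 m and z of thick_cell in the frame of tray between -0.001 and 0.006 m and angle between thick_cell's own z axis and vertical below 0.08 rad and linear speed of thick_cell below 0.02 m/s and contact force between the fingers and thick_cell below 0.1 N), for 0.2 s.
At the end, for the whole second after the job is handed in: The thick cell stands on its flat end (within 0.08 rad of upright) on the open floor of the tool tray, released and at rest; the slim cell is latched down in its bay (its carriage between 16.5 and 19.5 mm, the cell seated on it) and stays so, at rest (all of step 2 and value of joint catch_slim between 0.0165 and 0.0195 m and z of slim_cell in the frame of bay_slim_mouth between -0.0625 and -0.0545 m and linear speed of slim_cell below 0.02 m/s); the robot touches nothing.
It fails at once if a spare cell in the tray is shifted by more than 20 mm or tipped (distance of any of spare_a, spare_b from where it was at the start of the episode above 0.02 m or angle between any of spare_a, spare_b's own z axis and vertical above 0.3 rad).
It fails at once if the tape roll is moved by more than 30 mm (distance of tape_roll from where it was at the start of the episode above 0.03 m).
It also fails if it takes over 64 s, if anything falls off the work surface, if the arm or the gripper's body presses on something with over 40 N, if the wrist force passes 120 N, or if a joint passes its speed limit or range.

### The arm

A 6-joint arm with a two-finger parallel gripper is mounted at the origin on a cart in front of the work surface, level with it; the furniture and walls round the work are solid. World frame = base frame: x ahead of the robot, y to its left, z up, the work surface at z = 0. Lengths are in mm, angles in rad, forces in N, time in s.
With the tool pointing down it reaches from about 400 to 925 mm from the base axis. Payload 12.5 kg.
Tool frame: the origin (TCP) lies midway between the tips of the shut fingers; the grasp point (between the pads) lies 19 mm behind it (grip_point_offset is the distance from the TCP to the grasp point, in mm); z points along the fingers, y is the line along which they close (so a half turn about z gives the same grasp; the last joint's range is limited). The gripper opens to 95 mm and grips with 3 to 60 N. Pads are 20 mm wide; open, the fingers measure 119 mm over their backs; the gripper's body (75 mm by 180 mm) begins 59 mm behind the grasp point.
Start: joints at [-1.336, 0.491, 1.559, -0, 1.092, -0.106], TCP at [208.924, -589.065, 214.661] pointing down, gripper open.
Joint ranges: [-3.1, 3.1], [-0.84, 2.19], [0.05, 2.79], [-1.13, 4.28], [0.06, 2.93], [-2.69, 2.69]. Speed limits (rad/s): [2.22, 2.22, 2.79, 3.14, 3.14, 3.14].

### API

Orientations are given as a unit quaternion [x, y, z, w].
In Python, from station import sense, capture, camera_info, close_job, grip_point_offset gives the robot as it stands.
- The arm moves only by the tool drive_tool, never from a script. Its argument "motion" is a list of rows, each an object with "gripper": the finger opening in mm, from 0 to 95.1; "xyz": the shift along the tool's x, y, z in units of 50 mm (1.0 is 50 mm), a list of three; "dr": the turn, a rotation vector about the tool's x, y, z in units of 6 degrees (1.0 is 6 degrees), a list of three. In form: [{"gripper": gripper, "xyz": [tx, ty, tz], "dr": [ax, ay, az]}, ...]. A call has 1 to 20 rows; each row shifts and turns the commanded pose from where the row before left it, along the tool's axes as they then stand; what a row does not reach is not made up. A row lasts 1/10 s, in which the tool goes at most 50 mm and 8.59 degrees, less where a joint would pass 70% of its speed; a pose out of reach is approached as far as the arm can. A call is refused whole if a number of a shift passes 1 or a number of a turn 1, either way. A call with a gripper value outside its range is refused whole. The fingers move at their own pace and stop on an object; the grip force is fixed at half the most. Time passes only in rows, so rows that do not move let the fingers close. It gives the time, the measured TCP pose, the force, the opening and the grip force at its end, in the units of the state.
- sense(): the state, without advancing time (a new reading comes with each control period).
- capture(name): name is "scene" or "side" or "wrist"; returns (picture, depth): 400x640x3 uint8, red, green, blue; 400x640 float32, mm along the optical axis (not along the pixel's ray), 0 where there is no reading.
- camera_info(name): a dict with "intrinsics" (3x3 intrinsics, pixels), "pose" (4x4, takes a point from camera to world coordinates). Camera axes: x right, y down, z forward; pixel columns grow to the right and rows downward; lengths in mm; the calibration is good to about 2 mm. A picture is of the moment at which its call begins: read the wrist's pose just before it. camera_info takes no time and is no camera call; for the wrist camera it gives the pose at the moment of the call.
- close_job(): hands the job in; it is judged then, once.
The state is a dict: "time_s": time; "joint_pos": joint angles; "qvel": joint speeds; "effort": joint torques, N m; "position": TCP position; "orientation": TCP orientation; "wrist_force": force on the tool from outside, world axes, zero at the start; "moment": the same for the moment, N m; "grip_width": opening from 0.0 (shut) to 1.0 (fully open); "grasp_force": force on a finger pad.
Only numpy, scipy, OpenCV 4.12 (cv2) and the standard library are available. Lean on these libraries where they do the work, as an engineer would, in place of code of your own. Each camera call takes 0.05 s, during which the arm holds its last target. There are 200 camera calls.

## Working session

There is one attempt and no reset: what is moved stays moved. The work goes in short steps, Python scripts to look and compute and a tool call to move; the robot and the scene stay as the last step left them, time stands still between calls to the robot, and variables do not carry over. Pictures are saved under pics/ and viewed, at most 10 in all, crops included, and the job is handed in when it is done.

Besides the shell and the picture viewer there is one more tool, called after "Request:" as name(argument=value, ...), one argument or row to a line, values as JSON. drive_tool: Moves the arm, as the interface text tells. Its arguments: {"type":"object","properties":{"motion":{"type":"array"}},"required":["motion"]}

```bash
ls; mkdir -p pics
cat > h.py <<'E'
import numpy as np, cv2
from station import *
def shot(n,name):
    ci=camera_info(n); p,d=capture(n); cv2.imwrite(f'pics/{name}.png',p[:,:,::-1]); np.savez(f'pics/{name}.npz',p=p,d=d,K=ci['intrinsics'],T=ci['pose']); return p,d,np.array(ci['intrinsics']),np.array(ci['pose'])
def load(name):
    z=np.load(f'pics/{name}.npz'); return z['p'],z['d'],z['K'],z['T']
def cloud(d,K,T):
    v,u=np.mgrid[:d.shape[0],:d.shape[1]]
    P=np.stack([(u-K[0,2])/K[0,0]*d,(v-K[1,2])/K[1,1]*d,d],-1)
    return P@T[:3,:3].T+T[:3,3]
def ray(u,v,z,K,T):
    r=T[:3,:3]@np.array([(u-K[0,2])/K[0,0],(v-K[1,2])/K[1,1],1]); return T[:3,3]+r*(z-T[2,3])/r[2]
E
python3 - <<'E'
from h import *
s=sense(); print(s['time_s'],s['position'],s['orientation'],s['grip_width'],s['wrist_force'])
for n in ['scene','side']:
    p,d,K,T=shot(n,n+'0'); print(n,K.tolist(),np.round(T,3).tolist(), (d>0).mean())
a,b=cv2.imread('pics/scene0.png'),cv2.imread('pics/side0.png')
E
```

```text
pics
0.0 [ 208.86285281 -588.79464387  214.03630058] [ 9.85515306e-01  1.69585524e-01 -4.37296131e-05 -5.75089448e-04] 0.9992400894259612 [ 0.02292372  0.34495775 -0.65724178]
scene [[481.86329913104237, 0.0, 331.57085718191075], [0.0, 481.86329913104237, 190.0525407342956], [0.0, 0.0, 1.0]] [[-0.469, -0.476, 0.744, -147.266], [-0.883, 0.251, -0.396, 570.997], [0.002, -0.843, -0.538, 548.308], [0.0, 0.0, 0.0, 1.0]] 0.9957890625
side [[502.1809554045918, 0.0, 319.8671346899811], [0.0, 502.1809554045918, 200.21671033262848], [0.0, 0.0, 1.0]] [[-0.999, -0.023, 0.043, 452.903], [-0.047, 0.69, -0.722, 853.729], [-0.013, -0.723, -0.691, 667.559], [0.0, 0.0, 0.0, 1.0]] 0.9959609375
```

View pics/scene0.png

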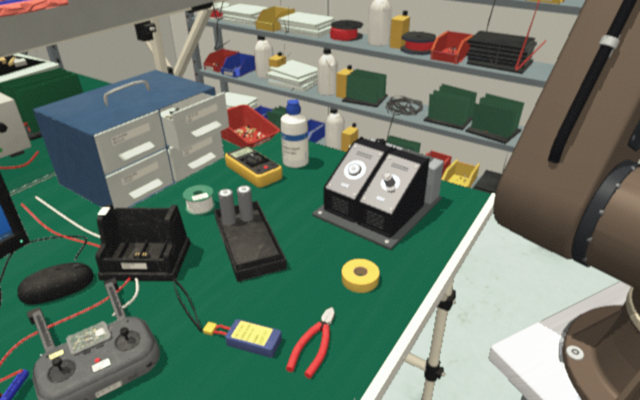

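View pics/side0.png

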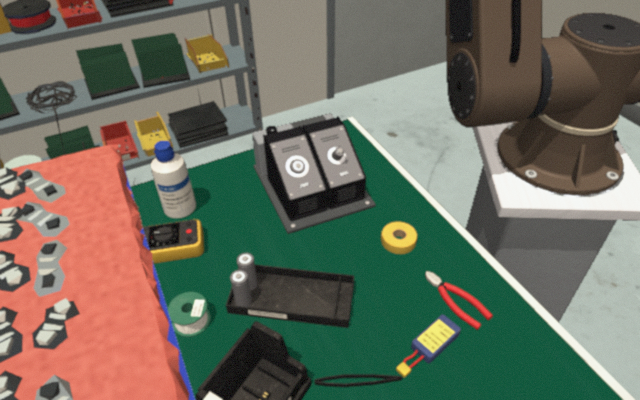

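The scene view shows the charger at (380,190), the tray at (250,240), the spare cells at (235,205) and the tape at (360,275). In the side view the thick mouth is near (298,168), farther from the robot. The slim cell is near (338,155), and the tray's open floor runs over (265–350, 295).

Run:
```python
from h import *
for n,pts in [('side0',{'thick':(298,168),'slim':(338,155),'spA':(246,258),'spB':(239,275),'tape':(399,232),'trayfloor':(305,293)}),('scene0',{'thick':(354,169),'slim':(389,183),'spA':(226,192),'spB':(245,192),'trayfloor':(255,245),'tape':(360,270)})]:
    p,d,K,T=load(n); C=cloud(d,K,T)
    for k,(u,v) in pts.items(): print(n,k,np.round(C[v,u],1))
    # panel points: normals
    lo=cv2.GaussianBlur(C.astype(np.float32),(0,0),1.0)
    for k in ['thick','slim']:
        u,v=pts[k]; c=C[v,u]
        Q=C[v-45:v+45,u-45:u+45].reshape(-1,3)
        # ransac plane
        rng=np.random.default_rng(0);best=0
        Q=Q[np.linalg.norm(Q-c,axis=1)<45]
        for i in range(2000):
            a,b,e=Q[rng.choice(len(Q),3,False)]
            m=np.cross(b-a,e-a); L=np.linalg.norm(m)
            if L<50: continue
            m/=L; m*=np.sign(m[2])
            if abs(m[2]-np.cos(np.pi/6))>.1: continue
            s=(abs((Q-a)@m)<1.5).sum()
            if s>best: best=s;B=(a,m)
        a,m=B; I=Q[abs((Q-a)@m)<2]; cc=I.mean(0); m=np.linalg.svd(I-cc)[2][2]; m*=np.sign(m[2])
        print(n,k,'plane',np.round(m,3),np.degrees(np.arccos(m[2])),'yaw',np.degrees(np.arctan2(m[1],m[0])),np.round(cc,1),len(I),'height of c',(c-cc)@m)
        H=(Q-cc)@m; print('  proud pts', [ (int(((H>h)&(H<h+3)).sum())) for h in (3,6,9,12,15,18,21,24,27)])
    # tray: black pixels in low height
    g=p.max(-1); u,v=pts['trayfloor']; c=C[v,u]
    M=(g<75)&(np.linalg.norm(C[:,:,:2]-c[:2],axis=-1)<140)&(C[:,:,2]<30)&(C[:,:,2]>-3)
    num,lab,st,_=cv2.connectedComponentsWithStats(M.astype(np.uint8)); l=lab[v,u]; print('lab',l,st[l])
    X=C[lab==l]; R=cv2.minAreaRect(X[:,:2].astype(np.float32)); print('tray rect',R,np.percentile(X[:,2],[5,50,95]))
a,b=cv2.imread('pics/scene0.png'),cv2.imread('pics/side0.png')
A=cv2.resize(a[120:250,300:460],None,fx=4,fy=4,interpolation=cv2.INTER_CUBIC)[:300*2,:400*2]
Bb=cv2.resize(b[110:230,240:400],None,fx=5,fy=5,interpolation=cv2.INTER_CUBIC)
cv2.imwrite('pics/crop1.png',Bb)
```

```text
side0 thick [531.8 167.6  89.4]
side0 slim [461.  144.9 102.7]
side0 spA [598.4 359.6  67.2]
side0 spB [603.2 394.9  69.9]
side0 tape [349.9 244.8  11.6]
side0 trayfloor [ 5.081e+02  3.734e+02 -1.000e-01]
side0 thick plane [-0.223  0.446  0.867] 29.904148655586713 yaw 116.59701226392443 [533.1 165.7  83.6] 1183 height of c 6.123076011769687
  proud pts [126, 92, 23, 1, 0, 0, 0, 0, 0]
side0 slim plane [-0.217  0.461  0.86 ] 30.663150866486482 yaw 115.23637561244054 [464.8 136.2  82.3] 842 height of c 22.378226163950835
  proud pts [64, 5, 11, 5, 8, 11, 22, 39, 9]
lab 2 [ 225  264  131   64 4780]
tray rect ((529.2894897460938, 375.0026550292969), (106.20578002929688, 200.68275451660156), 83.98638916015625) [-0.82120971  2.07510402 20.90992825]
scene0 thick [524.8 165.5  94.7]
scene0 slim [452.  135.5  95. ]
scene0 spA [598.8 393.   69.6]
scene0 spB [588.1 360.6  66. ]
scene0 trayfloor [510.9 375.4   1.8]
scene0 tape [358.  248.7  10.8]
scene0 thick plane [-0.208  0.449  0.869] 29.647374565596955 yaw 114.8716195855456 [526.7 161.3  84.4] 935 height of c 11.256940987826447
  proud pts [98, 70, 11, 0, 0, 0, 0, 0, 0]
scene0 slim plane [-0.214  0.451  0.866] 29.950508904295383 yaw 115.3482138861086 [455.7 132.   81.8] 1022 height of c 13.709328151876845
  proud pts [55, 9, 7, 10, 10, 8, 19, 44, 14]
lab 0 [     0      0    640    400 253123]
tray rect ((1394.057861328125, 225.87158203125), (2697.88720703125, 2054.69677734375), 27.952816009521484) [-7.50376196e+02  1.40299675e-01  3.45988222e+02]
```

View pics/crop1.png

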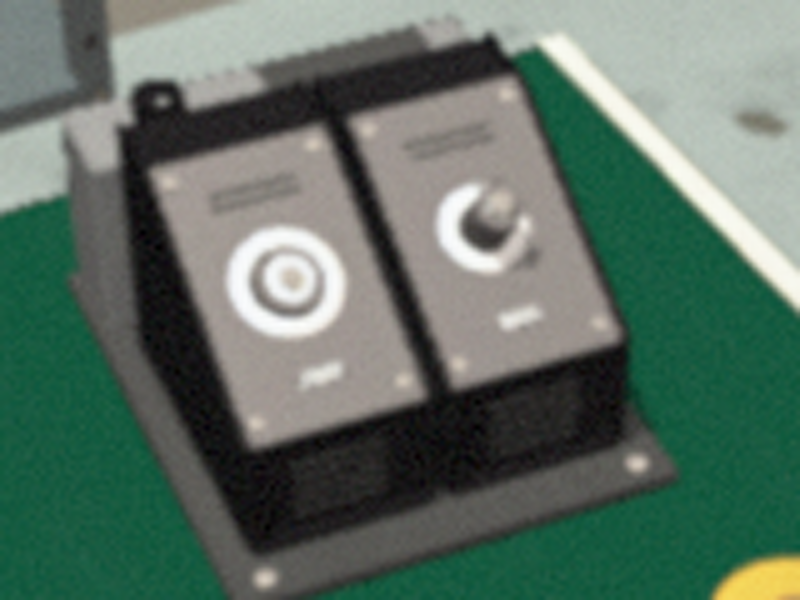

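The crop shows the thick cell's collar centred at about (287,282), latched low. The slim cell stands proud of its collar at about (485,230). Next I'll work out a viewing pose above the charger.

```bash
cat >> h.py <<'E'
from scipy.spatial.transform import Rotation as Ro
def frame(az_n,tilt=30):  # tool rotation: z=-n, y sideways (horizontal)
    a=np.radians(az_n);t=np.radians(tilt)
    n=np.array([np.sin(t)*np.cos(a),np.sin(t)*np.sin(a),np.cos(t)])
    y=np.array([np.sin(a),-np.cos(a),0]); z=-n; return np.stack([np.cross(y,z),y,z],1)
def rel(p,R):
    s=sense(); R0=Ro.from_quat(s['orientation']).as_matrix()
    sh=R0.T@(np.array(p)-s['position'])/50; rv=Ro.from_matrix(R0.T@R).as_rotvec(degrees=True)/6
    print('shift units',np.round(sh,3),'len',round(np.linalg.norm(sh),2),'| then turn',np.round(rv,3),'| or turn first then shift',np.round(R.T@(np.array(p)-s['position'])/50,3)); return sh,rv
E
python3 - <<'E'
from h import *
s=sense(); R0=Ro.from_quat(s['orientation']).as_matrix()
T=np.array(camera_info('wrist')['pose']); print('cam in tool',np.round(R0.T@T[:3,:3],3).tolist(),np.round(R0.T@(T[:3,3]-s['position']),1)); print(np.array(camera_info('wrist')['intrinsics'])[0,0])
R=frame(115.3)
n=-R[:,2]
# white ring ellipses -> plane
cs={}
for nm,seeds in [('side0',{'thick':(297,167),'slim':(336,156)}),('scene0',{'thick':(354,169),'slim':(388,183)})]:
    p,d,K,Tc=load(nm); hsv=cv2.cvtColor(p,cv2.COLOR_RGB2HSV)
    for k,(u,v) in seeds.items():
        M=np.zeros(p.shape[:2],np.uint8); w=16; M[v-w:v+w,u-w:u+w]=(p.min(-1)>195)[v-w:v+w,u-w:u+w]
        c=[x for x in cv2.findContours(M,0,1)[0]]; c=max(c,key=cv2.contourArea); h=cv2.convexHull(c)
        e=cv2.fitEllipse(h); 
        r=Tc[:3,:3]@np.array([(e[0][0]-K[0,2])/K[0,0],(e[0][1]-K[1,2])/K[1,1],1]); q={'thick':np.array([530,163.5,84]),'slim':np.array([460,134,82])}[k]+n
        print(nm,k,np.round(e[0],1),np.round(e[1],1),np.round(Tc[:3,3]+r*((q-Tc[:3,3])@n)/(r@n),1))
rel([430,-300,330],R0)
rel(np.array([496,150,84])+n*170-0*R[:,0],R)
E
```

```text
cam in tool [[-0.0, -0.966, -0.258], [1.0, -0.0, -0.001], [0.001, -0.258, 0.966]] [  73.7   -0.3 -169.9]
321.67587531861517
side0 thick [296.6 166. ] [21.7 23.7] [534.9 160.4  88. ]
side0 slim [334.6 155.2] [14.5 17.2] [467.5 127.7  88.3]
scene0 thick [354.6 169.5] [19.7 23.8] [532.8 159.4  88. ]
scene0 slim [389.9 181.8] [18.7 20.6] [463.4 125.4  88.4]
shift units [ 6.099 -3.969 -2.313] len 7.64 | then turn [0. 0. 0.] | or turn first then shift [ 6.099 -3.969 -2.313]
shift units [ 10.18  -13.699  -0.328] len 17.07 | then turn [ -4.175  -3.777 -15.558] | or turn first then shift [10.746 11.507 -6.599]
```

Request:
drive_tool(
  motion=[
    {"gripper": 0,"xyz": [0.76,-0.5,-0.29],"dr": [0,0,0]},
    {"gripper": 0,"xyz": [0.76,-0.5,-0.29],"dr": [0,0,0]},
    {"gripper": 0,"xyz": [0.76,-0.5,-0.29],"dr": [0,0,0]},
    {"gripper": 0,"xyz": [0.76,-0.5,-0.29],"dr": [0,0,0]},
    {"gripper": 0,"xyz": [0.76,-0.5,-0.29],"dr": [0,0,0]},
    {"gripper": 0,"xyz": [0.76,-0.5,-0.29],"dr": [0,0,0]},
    {"gripper": 0,"xyz": [0.76,-0.5,-0.29],"dr": [0,0,0]},
    {"gripper": 0,"xyz": [0.76,-0.5,-0.29],"dr": [0,0,0]},
    {"gripper": 0,"xyz": [0.34,-0.81,0.165],"dr": [0,0,0]},
    {"gripper": 0,"xyz": [0.34,-0.81,0.165],"dr": [0,0,0]},
    {"gripper": 0,"xyz": [0.34,-0.81,0.165],"dr": [0,0,0]},
    {"gripper": 0,"xyz": [0.34,-0.81,0.165],"dr": [0,0,0]},
    {"gripper": 0,"xyz": [0.34,-0.81,0.165],"dr": [0,0,0]},
    {"gripper": 0,"xyz": [0.34,-0.81,0.165],"dr": [0,0,0]},
    {"gripper": 0,"xyz": [0.34,-0.81,0.165],"dr": [0,0,0]},
    {"gripper": 0,"xyz": [0.34,-0.81,0.165],"dr": [0,0,0]},
    {"gripper": 0,"xyz": [0.34,-0.81,0.165],"dr": [0,0,0]},
    {"gripper": 0,"xyz": [0.34,-0.81,0.165],"dr": [0,0,0]},
    {"gripper": 0,"xyz": [0.34,-0.81,0.165],"dr": [0,0,0]},
    {"gripper": 0,"xyz": [0.34,-0.81,0.165],"dr": [0,0,0]},
  ],
)

```text
time_s: 2.1
position: [458.1, 229.2, 231.1]
orientation: [0.986, 0.17, -0.0, 0.0]
wrist_force: [0.9, -1.0, 0.1]
grip_width: 0.003
grasp_force: 0.0
```

Run:
```python
from h import *
s=sense(); print(s['time_s'],s['position'],s['joint_pos'])
R=frame(115.3); n=-R[:,2]
rel(np.array([498,143.5,87])+n*170,R)
```

```text
2.1 [458.08293662 229.16824087 231.14021252] [ 3.34915864e-01  3.12686365e-01  1.80955033e+00 -1.37999101e-04
  1.01953947e+00  1.56484815e+00]
shift units [ 0.009  0.19  -0.062] len 0.2 | then turn [ -4.169  -3.767 -15.557] | or turn first then shift [-0.196 -0.01   0.042]
```

Now 17 rows of turn.

Request:
drive_tool(
  motion=[
    {"gripper": 0,"xyz": [0,0,0],"dr": [-0.245,-0.222,-0.915]},
    {"gripper": 0,"xyz": [0,0,0],"dr": [-0.245,-0.222,-0.915]},
    {"gripper": 0,"xyz": [0,0,0],"dr": [-0.245,-0.222,-0.915]},
    {"gripper": 0,"xyz": [0,0,0],"dr": [-0.245,-0.222,-0.915]},
    {"gripper": 0,"xyz": [0,0,0],"dr": [-0.245,-0.222,-0.915]},
    {"gripper": 0,"xyz": [0,0,0],"dr": [-0.245,-0.222,-0.915]},
    {"gripper": 0,"xyz": [0,0,0],"dr": [-0.245,-0.222,-0.915]},
    {"gripper": 0,"xyz": [0,0,0],"dr": [-0.245,-0.222,-0.915]},
    {"gripper": 0,"xyz": [0,0,0],"dr": [-0.245,-0.222,-0.915]},
    {"gripper": 0,"xyz": [0,0,0],"dr": [-0.245,-0.222,-0.915]},
    {"gripper": 0,"xyz": [0,0,0],"dr": [-0.245,-0.222,-0.915]},
    {"gripper": 0,"xyz": [0,0,0],"dr": [-0.245,-0.222,-0.915]},
    {"gripper": 0,"xyz": [0,0,0],"dr": [-0.245,-0.222,-0.915]},
    {"gripper": 0,"xyz": [0,0,0],"dr": [-0.245,-0.222,-0.915]},
    {"gripper": 0,"xyz": [0,0,0],"dr": [-0.245,-0.222,-0.915]},
    {"gripper": 0,"xyz": [0,0,0],"dr": [-0.245,-0.222,-0.915]},
    {"gripper": 0,"xyz": [0,0,0],"dr": [-0.245,-0.222,-0.915]},
    {"gripper": 0,"xyz": [0,0,0],"dr": [0,0,0]},
  ],
)

```text
time_s: 3.9
position: [457.8, 227.3, 231.2]
orientation: [0.516, 0.816, -0.139, 0.218]
wrist_force: [0.4, -0.5, 0.6]
grip_width: 0.003
grasp_force: 0.0
```

Run:
```python
from h import *
s=sense(); print(s['time_s'],s['position'],s['joint_pos'],np.abs(s['qvel']).max(),s['wrist_force'])
shot('wrist','w1')
R=frame(115.3); n=-R[:,2]
rel(np.array([498,143.5,87])+n*170,R)
```

```text
3.9 [457.8010813  227.34927116 231.21884402] [ 0.59542068  0.38214647  1.81096101 -0.58369713  1.11352765  0.45910765] 0.07265457606278776 [ 0.41729557 -0.48166513  0.5853976 ]
shift units [-0.166  0.005  0.03 ] len 0.17 | then turn [-0.013 -0.002 -0.013] | or turn first then shift [-0.166  0.005  0.03 ]
```

View pics/w1.png

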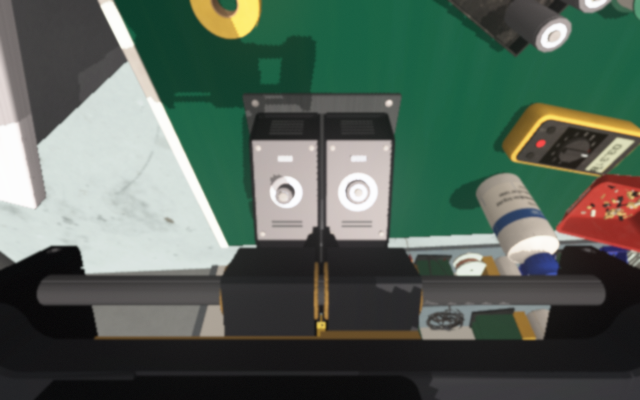

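The wrist view shows the slim collar at about (287,192) and the thick collar at about (358,191). The panels are square to the image, and the spares are at the top right (550,35).

Run:
```python
from h import *
p,d,K,T=load('w1'); C=cloud(d,K,T)
from scipy.optimize import least_squares
def plane(Q):
    rng=np.random.default_rng(0);best=0
    for i in range(1500):
        a,b,e=Q[rng.choice(len(Q),3,False)]; m=np.cross(b-a,e-a); L=np.linalg.norm(m)
        if L<200: continue
        m/=L; s=(abs((Q-a)@m)<1).sum()
        if s>best: best=s;B=(a,m)
    I=Q[abs((Q-B[0])@B[1])<1.2]; c=I.mean(0); m=np.linalg.svd(I-c)[2][2]; m*=np.sign(m[2]); return c,m,len(I)
out={}
for k,(u,v),(u0,u1) in [('thick',(358,191),(332,388)),('slim',(287,192),(258,314))]:
    Q=C[150:238,u0:u1].reshape(-1,3); c,m,N=plane(Q)
    M=np.zeros(p.shape[:2],np.uint8); w=21; M[v-w:v+w,u-w:u+w]=(p.min(-1)>195)[v-w:v+w,u-w:u+w]
    h=max(cv2.findContours(M,0,1)[0],key=cv2.contourArea); e=cv2.fitEllipse(cv2.convexHull(h))
    r=T[:3,:3]@np.array([(e[0][0]-K[0,2])/K[0,0],(e[0][1]-K[1,2])/K[1,1],1]); X=T[:3,3]+r*((c+m-T[:3,3])@m)/(r@m)-m
    out[k]=X; print(k,'n',np.round(m,3),'tilt',np.degrees(np.arccos(m[2])),'az',np.degrees(np.arctan2(m[1],m[0])),N,'ellipse',np.round(e[0],1),np.round(e[1],1),'mouth',np.round(X,1))
    H=(Q-c)@m; top=Q[(H>8)&(H<30)] if k=='slim' else Q[(H>5)&(H<12)]
    print('  proud med',np.round(np.median(top,axis=0),1),len(top),'H',np.percentile(H,[50,99,99.8]).round(1))
D=out['thick']-out['slim']; print('sep',np.linalg.norm(D),np.round(D,1),'az',np.degrees(np.arctan2(D[1],D[0])))
```

```text
thick n [-0.216  0.451  0.866] tilt 29.991149035978587 az 115.64729738441851 3774 ellipse [361.9 193.1] [45.9 53.4] mouth [539.7 161.5  88.4]
  proud med [531.9 165.5  93.3] 421 H [2.00e-01 9.80e+00 3.41e+02]
slim n [-0.214  0.452  0.866] tilt 30.010346350033124 az 115.28492530261813 3925 ellipse [286.1 192.1] [32.5 34.1] mouth [464.9 126.9  87.8]
  proud med [458.2 140.8 107.8] 294 H [1.000e-01 1.820e+02 3.411e+02]
sep 82.43113572849042 [74.8 34.6  0.6] az 24.839440687076312
```

Run:
```python
from h import *
p,d,K,T=load('w1'); C=cloud(d,K,T)
m=frame(115.4)[:,2]*-1
c0={'thick':np.median(C[210:232,345:375].reshape(-1,3),axis=0),'slim':np.median(C[212:222,262:310].reshape(-1,3),axis=0)}
for k,(u,v) in [('thick',(358,191)),('slim',(287,192))]:
    c=c0[k]
    M=np.zeros(p.shape[:2],np.uint8); cv2.circle(M,(u,v),20,1,-1)
    H=(C-c)@m
    for th in (190,205,220):
        W=(M&(p.min(-1)>th)).astype(np.uint8); h=max(cv2.findContours(W,0,1)[0],key=cv2.contourArea); e=cv2.minEnclosingCircle(h); e2=cv2.fitEllipse(cv2.convexHull(h))
        r=T[:3,:3]@np.array([(e2[0][0]-K[0,2])/K[0,0],(e2[0][1]-K[1,2])/K[1,1],1]); X=T[:3,3]+r*((c+m-T[:3,3])@m)/(r@m)-m
        print(k,th,np.round(e,1) if 0 else (np.round(e[0],1),round(e[1],1)),np.round(e2[0],1),np.round(e2[1],1),np.round(X,1))
    # button/top patch: highest H points
    lo,hi=(5.0,8.0) if k=='thick' else (22.5,26.5)
    S=(M>0)&(H>lo)&(H<hi); X=C[S]-H[S][:,None]*m; print('  shoulder pts',S.sum(),'H',np.median(H[S]).round(2),'proj mean',X.mean(0).round(1),'mid', ((X.max(0)+X.min(0))/2).round(1))
    lo,hi=(8.3,11) if k=='thick' else (26.5,29)
    S=(M>0)&(H>lo)&(H<hi); X=C[S]-H[S][:,None]*m; print('  button pts',S.sum(),'H',np.median(H[S]).round(2) if S.any() else 0,'proj mean',X.mean(0).round(1))
```

```text
thick 190 (array([358., 191.]), 20.0) [358. 191.] [39.9 39.9] [534.9 161.6  87.3]
thick 205 (array([358., 191.]), 20.0) [358.  191.2] [39.4 40.1] [535.  161.4  87.4]
thick 220 (array([357.8, 191.2]), 19.8) [357.7 191.5] [38.6 39.4] [534.9 161.   87.6]
  shoulder pts 355 H 6.45 proj mean [533.7 161.7  86.9] mid [533.9 161.5  87.3]
  button pts 60 H 9.17 proj mean [534.  161.3  87.2]
slim 190 (array([286., 192.]), 17.5) [286.2 192.2] [33.1 34.4] [465.  126.8  87.7]
slim 205 (array([285.9, 192.2]), 16.7) [286.2 192. ] [31.9 33.1] [464.9 126.9  87.6]
slim 220 (array([285.8, 192. ]), 16.3) [286.2 192.1] [31.  32.2] [465.  126.8  87.7]
  shoulder pts 186 H 24.73 proj mean [463.4 128.6  86.3] mid [463.4 128.2  86.6]
  button pts 60 H 27.78 proj mean [463.4 128.3  86.5]
```

```bash
cat >> h.py <<'E'
R=frame(115.4); n=-R[:,2]
TH=np.array([534.2,161.3,87.2]); SL=np.array([463.8,127.9,86.8])
def loc(M):
    s=sense(); print('t',s['time_s'],'tool in mouth: up-slope,side,H',np.round([-R[:,0]@(s['position']-M),R[:,1]@(s['position']-M),n@(s['position']-M)],2),'F along n',round(float(n@s['wrist_force']),2),'grip',s['grip_width'],s['grasp_force'])
E
python3 - <<'E'
from h import *
rel(TH+n*20,R); loc(TH)
E
```

```text
shift units [-0.157  0.816  3.019] len 3.13 | then turn [-0.022 -0.002 -0.027] | or turn first then shift [-0.158  0.809  3.021]
t 3.95 tool in mouth: up-slope,side,H [ -7.91 -40.43 171.05] F along n -0.1 grip 0.0014524426126196208 0.0
```

Request:
drive_tool(
  motion=[
    {"gripper": 0,"xyz": [-0.04,0.2,0.5],"dr": [0,0,-0.02]},
    {"gripper": 0,"xyz": [-0.04,0.2,0.7],"dr": [0,0,0]},
    {"gripper": 0,"xyz": [-0.04,0.2,0.7],"dr": [0,0,0]},
    {"gripper": 0,"xyz": [-0.04,0.21,0.6],"dr": [0,0,0]},
    {"gripper": 0,"xyz": [0,0,0.4],"dr": [0,0,0]},
    {"gripper": 0,"xyz": [0,0,0.12],"dr": [0,0,0]},
    {"gripper": 0,"xyz": [0,0,0],"dr": [0,0,0]},
    {"gripper": 0,"xyz": [0,0,0],"dr": [0,0,0]},
  ],
)

```text
time_s: 4.75
position: [530.3, 170.4, 105.6]
orientation: [0.517, 0.816, -0.139, 0.219]
wrist_force: [-0.1, -0.0, 0.5]
grip_width: 0.004
grasp_force: 0.0
```

```bash
python3 -c "
from h import *
rel(TH+n*10,R); loc(TH)"
```

```text
shift units [ 0.012 -0.008  0.218] len 0.22 | then turn [-0.008  0.001 -0.01 ] | or turn first then shift [ 0.012 -0.008  0.218]
t 4.75 tool in mouth: up-slope,side,H [ 0.62  0.42 20.91] F along n 0.43 grip 0.004352204195438954 0.0
```

Request:
drive_tool(
  motion=[
    {"gripper": 0,"xyz": [0,0,0.1],"dr": [0,0,0]},
    {"gripper": 0,"xyz": [0,0,0.08],"dr": [0,0,0]},
    {"gripper": 0,"xyz": [0,0,0.04],"dr": [0,0,0]},
    {"gripper": 0,"xyz": [0,0,0.04],"dr": [0,0,0]},
    {"gripper": 0,"xyz": [0,0,0.04],"dr": [0,0,0]},
    {"gripper": 0,"xyz": [0,0,0],"dr": [0,0,0]},
    {"gripper": 0,"xyz": [0,0,0],"dr": [0,0,0]},
  ],
)

```text
time_s: 5.45
position: [533.4, 163.2, 91.8]
orientation: [0.516, 0.816, -0.139, 0.218]
wrist_force: [0.1, 0.8, 1.7]
grip_width: 0.004
grasp_force: 1.0
```

```bash
python3 -c "
from h import *
loc(TH)"
```

```text
t 5.45 tool in mouth: up-slope,side,H [0.49 0.1  5.05] F along n 1.81 grip 0.004364825255200921 1.0127792693674564
```

Request:
drive_tool(
  motion=[
    {"gripper": 0,"xyz": [0,0,0.02],"dr": [0,0,0]},
    {"gripper": 0,"xyz": [0,0,0.02],"dr": [0,0,0]},
    {"gripper": 0,"xyz": [0,0,0],"dr": [0,0,0]},
    {"gripper": 0,"xyz": [0,0,0],"dr": [0,0,0]},
  ],
)

```text
time_s: 5.85
position: [534.0, 162.6, 90.5]
orientation: [0.516, 0.816, -0.139, 0.219]
wrist_force: [-1.6, 2.5, 5.7]
grip_width: 0.003
grasp_force: 3.7
```

```bash
python3 -c "
from h import *
loc(TH)"
```

```text
t 5.85 tool in mouth: up-slope,side,H [0.58 0.4  3.48] F along n 6.43 grip 0.0030567276250342648 3.6897129798308015
```

Request:
drive_tool(
  motion=[
    {"gripper": 0,"xyz": [0,0,0.02],"dr": [0,0,0]},
    {"gripper": 0,"xyz": [0,0,0.02],"dr": [0,0,0]},
    {"gripper": 0,"xyz": [0,0,0],"dr": [0,0,0]},
  ],
)

```text
time_s: 6.15
position: [534.9, 162.4, 90.3]
orientation: [0.516, 0.816, -0.138, 0.22]
wrist_force: [-7.7, 9.4, 22.1]
grip_width: 0.005
grasp_force: 12.7
```

```bash
python3 -c "
from h import *
loc(TH)"
```

```text
t 6.15 tool in mouth: up-slope,side,H [0.91 1.11 3.03] F along n 25.05 grip 0.004722937018728817 12.694679042324424
```

Request:
drive_tool(
  motion=[
    {"gripper": 0,"xyz": [0,0,-0.08],"dr": [0,0,0]},
    {"gripper": 0,"xyz": [0,0,-0.2],"dr": [0,0,0]},
    {"gripper": 0,"xyz": [0,0,-0.4],"dr": [0,0,0]},
    {"gripper": 46,"xyz": [0,0,-0.4],"dr": [0,0,0]},
    {"gripper": 46,"xyz": [0,0,-0.4],"dr": [0,0,0]},
    {"gripper": 46,"xyz": [0,0,-0.3],"dr": [0,0,0]},
    {"gripper": 46,"xyz": [0,0,0],"dr": [0,0,0]},
    {"gripper": 46,"xyz": [0,0,0],"dr": [0,0,0]},
    {"gripper": 46,"xyz": [0,0,0],"dr": [0,0,0]},
  ],
)

```text
time_s: 7.05
position: [515.0, 201.2, 164.6]
orientation: [0.516, 0.816, -0.14, 0.218]
wrist_force: [0.4, -0.5, -0.6]
grip_width: 0.446
grasp_force: 0.0
```

Run:
```python
from h import *
loc(TH); rel(TH+n*35,R)
p,d,K,T=shot('wrist','w2'); C=cloud(d,K,T)
for k,M in (('thick',TH),('slim',SL)):
    # where shoulder/button would be at raised: points near axis
    Q=C.reshape(-1,3)-M; H=Q@n; r=np.linalg.norm(Q-H[:,None]*n,axis=1)
    S=(r<16)&(H>15)&(H<26.3); P=(Q[S]-H[S][:,None]*n); T2=(r<16)&(H>26.6)&(H<29); P2=(Q[T2]-H[T2][:,None]*n)
    print(k,S.sum(),T2.sum(),'top H',np.percentile(H[(r<9)&(H<60)],[50,90,98]).round(1),'button off up,side',(P2.mean(0)@np.stack([-R[:,0],R[:,1]],1)).round(1) if T2.any() else '')
```

```text
t 7.05 tool in mouth: up-slope,side,H [ 0.34 -0.19 89.19] F along n -0.81 grip 0.44582693056902256 0.0
shift units [0.007 0.007 1.084] len 1.08 | then turn [-0.028  0.002  0.007] | or turn first then shift [0.007 0.004 1.084]
thick 810 71 top H [24.6 26.9 27.6] button off up,side [-0.8  0. ]
slim 403 104 top H [24.5 27.6 28.5] button off up,side [-0.3  0.1]
```

Request:
drive_tool(
  motion=[
    {"gripper": 46,"xyz": [0,0,0.5],"dr": [0,0,0]},
    {"gripper": 46,"xyz": [0.01,0,0.5],"dr": [0,0,0]},
    {"gripper": 46,"xyz": [0.01,0,0.4],"dr": [0,0,0]},
    {"gripper": 46,"xyz": [0,0,0.2],"dr": [0,0,0]},
    {"gripper": 46,"xyz": [0,0,0.1],"dr": [0,0,0]},
    {"gripper": 46,"xyz": [0,0,0],"dr": [0,0,0]},
    {"gripper": 46,"xyz": [0,0,0],"dr": [0,0,0]},
  ],
)

```text
time_s: 7.8
position: [533.2, 164.3, 91.8]
orientation: [0.516, 0.816, -0.139, 0.219]
wrist_force: [-0.1, -0.7, -0.0]
grip_width: 0.489
grasp_force: 0.0
```

```bash
python3 -c "
from h import *
loc(TH)"
```

```text
t 7.8 tool in mouth: up-slope,side,H [-0.42  0.37  5.57] F along n -0.34 grip 0.4894066735946072 0.0
```

Request:
drive_tool(
  motion=[
    {"gripper": 46,"xyz": [0,0,0.03],"dr": [0,0,0]},
    {"gripper": 15,"xyz": [0,0,0],"dr": [0,0,0]},
    {"gripper": 15,"xyz": [0,0,0],"dr": [0,0,0]},
    {"gripper": 15,"xyz": [0,0,0],"dr": [0,0,0]},
    {"gripper": 15,"xyz": [0,0,0],"dr": [0,0,0]},
    {"gripper": 15,"xyz": [0,0,0],"dr": [0,0,0]},
    {"gripper": 15,"xyz": [0,0,0],"dr": [0,0,0]},
    {"gripper": 15,"xyz": [0,0,0],"dr": [0,0,0]},
  ],
)

```text
time_s: 8.6
position: [533.0, 163.1, 90.1]
orientation: [0.516, 0.816, -0.139, 0.218]
wrist_force: [-4.1, -1.9, 4.3]
grip_width: 0.264
grasp_force: 30.0
```

```bash
python3 -c "
from h import *
loc(TH);print(sense()['wrist_force'])"
```

```text
t 8.6 tool in mouth: up-slope,side,H [-0.4  -0.27  3.56] F along n 3.76 grip 0.26352187294517515 30.001686215400696
[-4.12032623 -1.9142027   4.31799565]
```

Request:
drive_tool(
  motion=[
    {"gripper": 15,"xyz": [0,0,-0.06],"dr": [0,0,0]},
    {"gripper": 15,"xyz": [0,0,-0.14],"dr": [0,0,0]},
    {"gripper": 15,"xyz": [0,0,-0.2],"dr": [0,0,0]},
    {"gripper": 15,"xyz": [0,0,-0.3],"dr": [0,0,0]},
    {"gripper": 15,"xyz": [0,0,-0.3],"dr": [0,0,0]},
    {"gripper": 15,"xyz": [0,0,-0.4],"dr": [0,0,0]},
    {"gripper": 15,"xyz": [0,0,-0.4],"dr": [0,0,0]},
    {"gripper": 15,"xyz": [0,0,-0.2],"dr": [0,0,0]},
    {"gripper": 15,"xyz": [0,0,0],"dr": [0,0,0]},
  ],
)

```text
time_s: 9.5
position: [512.2, 209.8, 178.2]
orientation: [0.516, 0.817, -0.137, 0.219]
wrist_force: [-0.9, 1.3, -1.2]
grip_width: 0.264
grasp_force: 30.0
```

Run:
```python
from h import *
loc(TH)
p,d,K,T=load('side0'); C=cloud(d,K,T)
# tray rim/wall: points at height 15-23 near tray, black; refine rectangle by rim height
g=p.max(-1)
M=(np.abs(C[:,:,0]-515)<130)&(np.abs(C[:,:,1]-375)<80)&(C[:,:,2]>14)&(C[:,:,2]<26)&(g<90)
X=C[M][:,:2].astype(np.float32); print(M.sum(),np.percentile(X,[1,99],axis=0).round(1)); print(cv2.minAreaRect(X))
# spare cells tops
S=(np.abs(C[:,:,0]-600)<60)&(np.abs(C[:,:,1]-378)<60)&(C[:,:,2]>64)&(C[:,:,2]<75)
num,lab,st,ce=cv2.connectedComponentsWithStats(S.astype(np.uint8))
for i in range(1,num):
    if st[i,4]>20: print(st[i,4],C[lab==i].mean(0).round(1))
Rd=np.stack([np.r_[R[:2,0]/np.linalg.norm(R[:2,0]),0],R[:,1],[0,0,-1]],1)
rel([510,375,170],Rd)
```

```text
t 9.5 tool in mouth: up-slope,side,H [ -0.62   0.95 105.47] F along n -0.31 grip 0.26356133067493737 29.988001585006714
997 [[433.1 335.7]
 [625.7 434.7]]
((529.196533203125, 383.31134033203125), (88.72178649902344, 190.1750030517578), 84.06627655029297)
175 [600.5 362.   66.6]
185 [604.7 396.3  66.7]
shift units [ 2.683  1.38  -1.355] len 3.31 | then turn [0.018 4.997 0.006] | or turn first then shift [3.003 1.377 0.165]
```

Request:
drive_tool(
  motion=[
    {"gripper": 15,"xyz": [0,0,0],"dr": [0,0.8,0]},
    {"gripper": 15,"xyz": [0,0,0],"dr": [0,0.9,0]},
    {"gripper": 15,"xyz": [0,0,0],"dr": [0,0.9,0]},
    {"gripper": 15,"xyz": [0,0,0],"dr": [0,0.9,0]},
    {"gripper": 15,"xyz": [0,0,0],"dr": [0,0.9,0]},
    {"gripper": 15,"xyz": [0,0,0],"dr": [0,0.6,0]},
    {"gripper": 15,"xyz": [0.3,0.14,0],"dr": [0,0,0]},
    {"gripper": 15,"xyz": [0.5,0.23,0],"dr": [0,0,0]},
    {"gripper": 15,"xyz": [0.6,0.27,0.2],"dr": [0,0,0]},
    {"gripper": 15,"xyz": [0.6,0.27,0.3],"dr": [0,0,0]},
    {"gripper": 15,"xyz": [0.5,0.23,0.3],"dr": [0,0,0]},
    {"gripper": 15,"xyz": [0.4,0.18,0.2],"dr": [0,0,0]},
    {"gripper": 15,"xyz": [0.3,0.13,0.15],"dr": [0,0,0]},
    {"gripper": 15,"xyz": [0,0,0],"dr": [0,0,0]},
    {"gripper": 15,"xyz": [0,0,0],"dr": [0,0,0]},
  ],
)

```text
time_s: 11.0
position: [508.6, 384.2, 118.7]
orientation: [0.534, 0.845, -0.001, -0.0]
wrist_force: [0.3, 0.1, -1.1]
grip_width: 0.267
grasp_force: 30.0
```

Run:
```python
from h import *
s=sense(); print(s['position'],s['joint_pos'],s['wrist_force'])
Rd=np.stack([np.r_[R[:2,0]/np.linalg.norm(R[:2,0]),0],R[:,1],[0,0,-1]],1)
rel([509.3,385.4,60],Rd)
p,d,K,T=shot('side','s2'); cv2.imwrite('pics/s2c.png',cv2.resize(p[180:360,220:420,::-1],None,fx=3,fy=3,interpolation=cv2.INTER_CUBIC))
```

```text
[508.60593257 384.19354198 118.6990507 ] [ 5.43632993e-01  6.11499827e-01  1.62117809e+00 -7.88467597e-04
  9.11106837e-01  1.00559362e-01] [ 0.25757971  0.13960713 -1.05986962]
shift units [0.017 0.025 1.174] len 1.17 | then turn [-0.02   0.008  0.002] | or turn first then shift [0.016 0.023 1.174]
```

View pics/s2c.png

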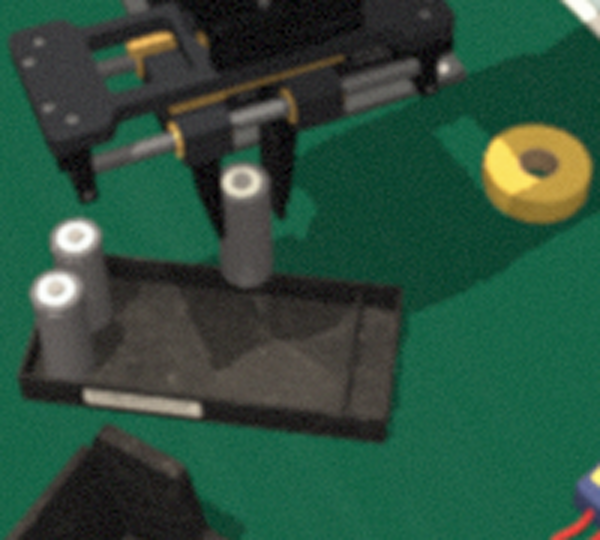

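The side crop shows the cell held upright at (245,225), above the tray's open floor and clear of the spares at (75,290). I'll lower it now.

Request:
drive_tool(
  motion=[
    {"gripper": 15,"xyz": [0.02,0.02,0.3],"dr": [0,0,0]},
    {"gripper": 15,"xyz": [0,0,0.4],"dr": [0,0,0]},
    {"gripper": 15,"xyz": [0,0,0.4],"dr": [0,0,0]},
    {"gripper": 15,"xyz": [0,0,0.2],"dr": [0,0,0]},
    {"gripper": 15,"xyz": [0,0,0.06],"dr": [0,0,0]},
    {"gripper": 15,"xyz": [0,0,0],"dr": [0,0,0]},
    {"gripper": 15,"xyz": [0,0,0],"dr": [0,0,0]},
  ],
)

```text
time_s: 11.75
position: [509.7, 385.5, 51.7]
orientation: [0.535, 0.845, -0.0, -0.0]
wrist_force: [0.0, 0.2, -0.6]
grip_width: 0.268
grasp_force: 30.0
```

Request:
drive_tool(
  motion=[
    {"gripper": 15,"xyz": [0,0,0.02],"dr": [0,0,0]},
    {"gripper": 15,"xyz": [0,0,0.02],"dr": [0,0,0]},
    {"gripper": 15,"xyz": [0,0,0],"dr": [0,0,0]},
    {"gripper": 15,"xyz": [0,0,0],"dr": [0,0,0]},
  ],
)

```text
time_s: 12.15
position: [509.3, 385.5, 49.1]
orientation: [0.535, 0.845, -0.001, -0.0]
wrist_force: [-0.7, -0.2, -1.2]
grip_width: 0.267
grasp_force: 30.0
```

Request:
drive_tool(
  motion=[
    {"gripper": 15,"xyz": [0,0,0.02],"dr": [0,0,0]},
    {"gripper": 15,"xyz": [0,0,0.02],"dr": [0,0,0]},
    {"gripper": 15,"xyz": [0,0,0],"dr": [0,0,0]},
    {"gripper": 15,"xyz": [0,0,0],"dr": [0,0,0]},
  ],
)

```text
time_s: 12.55
position: [509.2, 385.5, 46.9]
orientation: [0.535, 0.845, -0.001, -0.0]
wrist_force: [0.9, -1.2, -1.3]
grip_width: 0.268
grasp_force: 30.0
```

Request:
drive_tool(
  motion=[
    {"gripper": 15,"xyz": [0,0,0.02],"dr": [0,0,0]},
    {"gripper": 15,"xyz": [0,0,0],"dr": [0,0,0]},
    {"gripper": 15,"xyz": [0,0,0],"dr": [0,0,0]},
  ],
)

```text
time_s: 12.85
position: [509.4, 385.5, 46.2]
orientation: [0.535, 0.845, -0.001, -0.0]
wrist_force: [-0.4, 0.0, 3.6]
grip_width: 0.266
grasp_force: 30.0
```

Request:
drive_tool(
  motion=[
    {"gripper": 15,"xyz": [0,0,0.01],"dr": [0,0,0]},
    {"gripper": 15,"xyz": [0,0,0],"dr": [0,0,0]},
    {"gripper": 30,"xyz": [0,0,0],"dr": [0,0,0]},
    {"gripper": 34,"xyz": [0,0,0],"dr": [0,0,0]},
    {"gripper": 50,"xyz": [0,0,0],"dr": [0,0,0]},
    {"gripper": 50,"xyz": [0,0,0],"dr": [0,0,0]},
    {"gripper": 50,"xyz": [0,0,0],"dr": [0,0,0]},
    {"gripper": 50,"xyz": [0,0,-0.2],"dr": [0,0,0]},
    {"gripper": 50,"xyz": [0,0,-0.4],"dr": [0,0,0]},
    {"gripper": 50,"xyz": [0,0,-0.6],"dr": [0,0,0]},
    {"gripper": 50,"xyz": [0,0,-0.6],"dr": [0,0,0]},
    {"gripper": 50,"xyz": [0,0,-0.6],"dr": [0,0,0]},
    {"gripper": 50,"xyz": [0,0,-0.2],"dr": [0,0,0]},
  ],
)

```text
time_s: 14.15
position: [510.3, 386.1, 179.2]
orientation: [0.535, 0.845, 0.001, 0.001]
wrist_force: [-0.1, 0.6, -0.4]
grip_width: 0.527
grasp_force: 0.0
```

Run:
```python
from h import *
s=sense(); print(s['time_s'],s['position'],s['wrist_force'])
p,d,K,T=shot('side','s3'); C=cloud(d,K,T); cv2.imwrite('pics/s3c.png',cv2.resize(p[220:340,220:360,::-1],None,fx=4,fy=4,interpolation=cv2.INTER_CUBIC))
S=(np.abs(C[:,:,0]-509)<30)&(np.abs(C[:,:,1]-385)<30)&(C[:,:,2]>62)&(C[:,:,2]<75); print('top',S.sum(),C[S].mean(0).round(1))
S=(np.abs(C[:,:,0]-509)<30)&(np.abs(C[:,:,1]-392)<30)&(C[:,:,2]>30)&(C[:,:,2]<55); S2=(np.abs(C[:,:,0]-509)<30)&(np.abs(C[:,:,1]-392)<30)&(C[:,:,2]>10)&(C[:,:,2]<25); print('upper/lower body',C[S].mean(0).round(1),S2.sum(),C[S2].mean(0).round(1))
Rd=Ro.from_quat(s['orientation']).as_matrix()
rel(SL+n*45,R)
```

```text
14.15 [510.2646937  386.09138559 179.20795257] [-0.07481564  0.60858521 -0.35989985]
top 202 [510.8 386.1  66.4]
upper/lower body [509.7 393.8  42.6] 93 [509.6 394.   17.5]
shift units [-3.818 -3.056  1.055] len 5.0 | then turn [ 0.03  -5.003 -0.012] | or turn first then shift [-2.772 -3.054  2.832]
```

View pics/s3c.png

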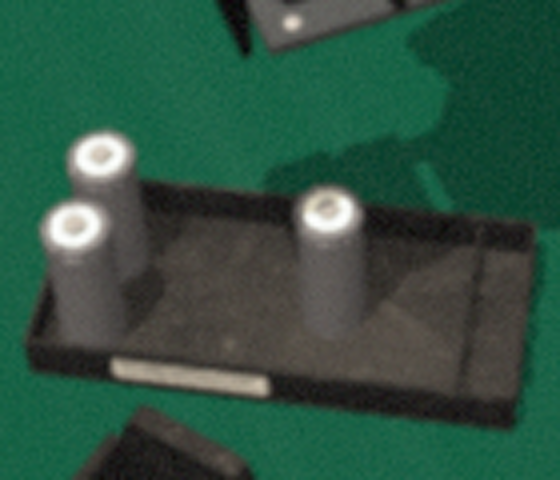

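The thick cell stands upright at (330,260) in the crop, released. Next is the slim cell.

Request:
drive_tool(
  motion=[
    {"gripper": 0,"xyz": [-0.3,-0.28,0],"dr": [0,0,0]},
    {"gripper": 0,"xyz": [-0.5,-0.46,0],"dr": [0,0,0]},
    {"gripper": 0,"xyz": [-0.6,-0.56,0],"dr": [0,0,0]},
    {"gripper": 0,"xyz": [-0.6,-0.56,0],"dr": [0,0,0]},
    {"gripper": 0,"xyz": [-0.6,-0.56,0],"dr": [0,0,0]},
    {"gripper": 0,"xyz": [-0.4,-0.38,0],"dr": [0,0,0]},
    {"gripper": 0,"xyz": [-0.26,-0.26,0],"dr": [0,0,0]},
    {"gripper": 0,"xyz": [0,0,0],"dr": [0,-0.8,0]},
    {"gripper": 0,"xyz": [0,0,0],"dr": [0,-0.9,0]},
    {"gripper": 0,"xyz": [0,0,0],"dr": [0,-0.9,0]},
    {"gripper": 0,"xyz": [0,0,0],"dr": [0,-0.9,0]},
    {"gripper": 0,"xyz": [0,0,0],"dr": [0,-0.9,0]},
    {"gripper": 0,"xyz": [0,0,0],"dr": [0,-0.6,0]},
    {"gripper": 0,"xyz": [0,0,0],"dr": [0,0,0]},
    {"gripper": 0,"xyz": [0,0,0],"dr": [0,0,0]},
  ],
)

```text
time_s: 15.7
position: [440.6, 172.9, 175.0]
orientation: [0.516, 0.817, -0.139, 0.217]
wrist_force: [-0.3, 0.1, 0.3]
grip_width: 0.002
grasp_force: 0.0
```

```bash
python3 -c "
from h import *
loc(SL); rel(SL+n*35,R)"
```

```text
t 15.7 tool in mouth: up-slope,side,H [  0.26  -1.62 101.67] F along n 0.32 grip 0.0023985909927437205 0.0
shift units [0.003 0.036 1.333] len 1.33 | then turn [-0.024 -0.017  0.019] | or turn first then shift [0.005 0.032 1.333]
```

Request:
drive_tool(
  motion=[
    {"gripper": 0,"xyz": [0,0.03,0.4],"dr": [0,0,0]},
    {"gripper": 0,"xyz": [0,0,0.5],"dr": [0,0,0]},
    {"gripper": 0,"xyz": [0,0,0.3],"dr": [0,0,0]},
    {"gripper": 0,"xyz": [0,0,0.13],"dr": [0,0,0]},
    {"gripper": 0,"xyz": [0,0,0.05],"dr": [0,0,0]},
    {"gripper": 0,"xyz": [0,0,0.04],"dr": [0,0,0]},
    {"gripper": 0,"xyz": [0,0,0.04],"dr": [0,0,0]},
    {"gripper": 0,"xyz": [0,0,0.04],"dr": [0,0,0]},
    {"gripper": 0,"xyz": [0,0,0.04],"dr": [0,0,0]},
    {"gripper": 0,"xyz": [0,0,0.04],"dr": [0,0,0]},
    {"gripper": 0,"xyz": [0,0,0.04],"dr": [0,0,0]},
    {"gripper": 0,"xyz": [0,0,0.04],"dr": [0,0,0]},
    {"gripper": 0,"xyz": [0,0,0.04],"dr": [0,0,0]},
    {"gripper": 0,"xyz": [0,0,0.04],"dr": [0,0,0]},
    {"gripper": 0,"xyz": [0,0,0.04],"dr": [0,0,0]},
    {"gripper": 0,"xyz": [0,0,0],"dr": [0,0,0]},
  ],
)

```text
time_s: 17.3
position: [461.4, 132.9, 98.5]
orientation: [0.516, 0.816, -0.139, 0.218]
wrist_force: [0.7, 0.2, 1.4]
grip_width: 0.002
grasp_force: 0.8
```

```bash
python3 -c "
from h import *
loc(SL)"
```

```text
t 17.3 tool in mouth: up-slope,side,H [ 1.05  0.   12.89] F along n 1.17 grip 0.002451295781051252 0.836409623734653
```

Pressing with a grasp force showing. I'll continue 9.5 mm slowly, almost to home.

Request:
drive_tool(
  motion=[
    {"gripper": 0,"xyz": [0,0,0.04],"dr": [0,0,0]},
    {"gripper": 0,"xyz": [0,0,0.04],"dr": [0,0,0]},
    {"gripper": 0,"xyz": [0,0,0.04],"dr": [0,0,0]},
    {"gripper": 0,"xyz": [0,0,0.03],"dr": [0,0,0]},
    {"gripper": 0,"xyz": [0,0,0.03],"dr": [0,0,0]},
    {"gripper": 0,"xyz": [0,0,0.02],"dr": [0,0,0]},
    {"gripper": 0,"xyz": [0,0,0],"dr": [0,0,0]},
    {"gripper": 0,"xyz": [0,0,0],"dr": [0,0,0]},
  ],
)

```text
time_s: 18.1
position: [463.8, 128.7, 90.4]
orientation: [0.516, 0.816, -0.139, 0.219]
wrist_force: [-0.7, 1.8, 10.3]
grip_width: 0.003
grasp_force: 5.3
```

```bash
python3 -c "
from h import *
loc(SL)"
```

```text
t 18.1 tool in mouth: up-slope,side,H [1.15 0.36 3.52] F along n 9.9 grip 0.0033922347253828294 5.311863668030128
```

Request:
drive_tool(
  motion=[
    {"gripper": 0,"xyz": [0,0,0.02],"dr": [0,0,0]},
    {"gripper": 0,"xyz": [0,0,0.01],"dr": [0,0,0]},
    {"gripper": 0,"xyz": [0,0,0],"dr": [0,0,0]},
  ],
)

```text
time_s: 18.4
position: [464.4, 128.7, 90.1]
orientation: [0.516, 0.816, -0.138, 0.219]
wrist_force: [-8.1, 10.1, 26.0]
grip_width: 0.003
grasp_force: 14.2
```

```bash
python3 -c "
from h import *
loc(SL)"
```

```text
t 18.4 tool in mouth: up-slope,side,H [1.21 0.86 3.1 ] F along n 28.8 grip 0.0026748616621849134 14.184354236349463
```

Hard stop reached, so the cell is home. I'll back off and check.

Request:
drive_tool(
  motion=[
    {"gripper": 0,"xyz": [0,0,-0.06],"dr": [0,0,0]},
    {"gripper": 0,"xyz": [0,0,-0.08],"dr": [0,0,0]},
    {"gripper": 0,"xyz": [0,0,-0.3],"dr": [0,0,0]},
    {"gripper": 0,"xyz": [0,0,-0.5],"dr": [0,0,0]},
    {"gripper": 0,"xyz": [0,0,-0.6],"dr": [0,0,0]},
    {"gripper": 0,"xyz": [0,0,-0.6],"dr": [0,0,0]},
    {"gripper": 0,"xyz": [0,0,-0.6],"dr": [0,0,0]},
    {"gripper": 0,"xyz": [0,0,0],"dr": [0,0,0]},
    {"gripper": 0,"xyz": [0,0,0],"dr": [0,0,0]},
    {"gripper": 0,"xyz": [0,0,0],"dr": [0,0,0]},
    {"gripper": 0,"xyz": [0,0,0],"dr": [0,0,0]},
    {"gripper": 0,"xyz": [0,0,0],"dr": [0,0,0]},
    {"gripper": 0,"xyz": [0,0,0],"dr": [0,0,0]},
    {"gripper": 0,"xyz": [0,0,0],"dr": [0,0,0]},
    {"gripper": 0,"xyz": [0,0,0],"dr": [0,0,0]},
  ],
)

```text
time_s: 19.9
position: [434.6, 189.8, 207.2]
orientation: [0.516, 0.816, -0.139, 0.218]
wrist_force: [0.9, 1.1, -0.4]
grip_width: 0.003
grasp_force: 0.0
```

Run:
```python
from h import *
loc(SL)
p,d,K,T=shot('wrist','w3'); C=cloud(d,K,T)
Q=C.reshape(-1,3)-SL; H=Q@n; r=np.linalg.norm(Q-H[:,None]*n,axis=1)
print('slim top H',np.percentile(H[(r<3.5)&(H<80)],[10,50,90]).round(2),'r<9 max',H[(r<9)&(H<80)].max().round(1))
p,d,K,T=shot('side','s4'); C=cloud(d,K,T)
S=(np.abs(C[:,:,0]-509)<30)&(np.abs(C[:,:,1]-385)<30)&(C[:,:,2]>62)&(C[:,:,2]<75); print('thick top',S.sum(),C[S].mean(0).round(1))
```

```text
t 19.9 tool in mouth: up-slope,side,H [  0.93   0.21 138.52] F along n -0.04 grip 0.0034723181537148528 0.0
slim top H [ 8.68  9.39 10.47] r<9 max 11.3
thick top 197 [510.9 385.9  66.4]
```

The slim cell's button sits at 9.4 mm more than a second after I let go, so it is latched. The thick cell is still standing in the tray.

```bash
python3 -c "
from station import *
print(close_job())"
```

```text
the job is handed in; nothing more can be done
None
```

The job is handed in at about 20 s of robot time: the thick cell stands upright and released on the tray's open floor, the slim cell stayed latched down after I let go (button 9.4 mm above its panel), and neither the spare cells nor the tape roll was touched; the hand-in returned no verdict.

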